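# Switch on the incubator's supply under its drop guard

### The job

Switch the incubator's supply box back on: it is the one with the round needle meter on top. Lift its hinged guard up and back with a finger, flip the toggle beneath it over to on (towards the meter), then push the guard forward from behind and let it drop shut by itself over the toggle. Nothing here is to be gripped or picked up: leave the other box's guard and toggle as they are, and do not shift the boxes or the things standing around.

Things in the scene. Friction and masses are not known exactly. Their poses are not given: they have to be found in the camera images.
- metered: The incubator's supply box, the one to switch on: grey metal, aluminium top, 210 x 120 x 70 mm (x, y, z), 3 kg, loose on rubber feet. Origin: centre of its underside; x points from the brim end (front, on the robot's side) to the rear, within 15 degrees of straight away from the robot, z up. On top: the black hinged guard over the toggle in front, a round needle meter at the rear.
- metered_guard (a joint): Guard of the metered box, rad: 0 shut, grows as its front lifts up and back about the hinge, 1.83 (105 degrees) on its open stop. No latch or spring, only slight damping: lifted past about 1.2 rad it falls back on its stop and stays open; pushed forward from behind to below about 1.1 rad it falls shut by itself in under a second.
- metered_hinge (a point): On the guard's hinge axis (which runs along the box's y), in the middle: box x = -22 mm, 78 mm above the bench.
- metered_meter (a point): Centre of the meter's top: round, black with a white dial, 52 mm across, 8 mm high, 30 mm from the box's rear end (box x = +75 mm, y = 0), 78 mm above the bench.
- metered_stop (a point): Top of a rubber stop, 12 mm across, 8 mm high, on the box top 30 mm behind the hinge. A pilot lamp, 16 mm across, 10 mm high, sits beside the guard at box x = -85, y = +46 mm.
- metered_hood (a point): Middle of the guard's roof, on its outer face, moving with it. The guard is an open-bottomed black hood, 56 mm wide, 50 g, walls 3 mm. Shut: flat roof 110 mm above the bench (40 mm above the box top), front wall's outer face at box x = -95 mm, a 15 mm brim sticking out forward at roof level. Open, it stands wholly behind the hinge: up to 54 mm behind and 77 mm above it.
- metered_brim (a point): Middle of the brim's front lower edge, on the guard, so it moves with it. Shut: box x = -110 mm, 107 mm above the bench, 37 mm above the box top and 5 mm forward of the box's front face; beneath the brim is free space. It lies 88 mm in front of and 29 mm above the hinge.
- metered_toggle (a joint): Toggle of the metered box, rad: 0 off (leans 22 degrees towards the brim side), 0.76 on (leans 22 degrees towards the rear). It snaps: past the middle it goes over by itself. About 2 N at its tip throws it.
- metered_toggle_tip (a point): Tip of the metered box's steel bat toggle, 9 mm across, 28 mm from its pivot; it moves with the lever. The pivot is in the middle of the box's width at x = -60 mm, 74 mm above the bench. Off, the tip is at box x = -70 mm, 100 mm above the bench; on, at x = -50 mm.
- fused: The other supply box, to be left alone: same size, make, guard and toggle as the metered box, but with two small round fuse caps (16 mm across, 15 mm high) side by side at the rear instead of the meter. Origin and axes as for the metered box. Which box stands left or right varies.
- fused_guard (a joint): Guard of the other box, rad, 0 shut: leave it shut.
- fused_toggle (a joint): Toggle of the other box, rad, 0 off: leave it.
- jar: Amber jar with a blue cap, 48 mm across, 85 mm high, between the boxes; origin under its centre.
- beaker: Glass beaker, 68 mm across, 85 mm high; origin under its centre.
- tip_box: Blue pipette tip box with clear lid, 82 x 120 x 62 mm; origin under its centre.
- tube_rack: White tube rack 70 x 190 x 50 mm with capped tubes, 80 mm high in all; origin under its centre.
- petri_dishes: Two stacked clear Petri dishes, 91 mm across, 29 mm high; origin under the centre.
- marker: Lying marker pen, 105 mm long along its x, 13 mm high; origin under its centre.
- timer: Flat white bench timer 60 x 65 x 17 mm; origin under its centre.
There are look-alikes about, which are no part of the job. Leave any green or purple look-alike of the metered alone.

How it is judged:
By the outcome, as a careful person would: the job done as asked, in the order asked, and still so for the second after the job is handed in, with the robot touching nothing.
It also fails if it takes over 64 s, if anything falls off the work surface, if the arm or the gripper's body presses on something with over 40 N, if the wrist force passes 120 N, or if a joint passes its speed limit or range.

### The arm

A 7-joint arm with a two-finger parallel gripper is mounted at the origin on the work surface. World frame = base frame: x ahead of the robot, y to its left, z up, the work surface at z = 0. Lengths are in mm, angles in rad, forces in N, time in s.
With the tool pointing down it reaches from about 425 to 875 mm from the base axis. Payload 8.4 kg.
Tool frame: the origin (TCP) lies at the very end of the fingers, on their centre line; the grasp point (between the pads) lies 19 mm behind it (grip_point_offset is the distance from the TCP to the grasp point, in mm); z points along the fingers, y is the direction in which the jaws open and shut (so a half turn about z gives the same grasp; the last joint's range is limited). The gripper opens to 87 mm and grips with 3 to 60 N. Pads are 19 mm wide; open, the fingers measure 117 mm over their backs; the gripper's body (75 mm by 190 mm) begins 51 mm behind the grasp point.
Start: joints at [1.179, 0.333, 0.04, 1.465, -0.013, 1.343, -0.059], TCP at [187.59, -622.312, 198.646] pointing down, gripper open.
Joint ranges: [-2.58, 2.58], [-0.38, 2.09], [-1.3, 1.39], [0.25, 2.4], [-1.5, 4.64], [0.08, 2.09], [-2.65, 2.65]. Speed limits (rad/s): [2.22, 2.22, 2.79, 2.79, 3.14, 3.14, 3.14].

### API

Orientations are given as a rotation vector (axis times angle).
In Python, from workcell import * gives the robot as it stands.
- The arm moves only by the tool jog_arm, never from a script. Its argument "steps" is a list of rows, each an object of numbers: "x", "y", "z": the shift along the tool's x, y, z each as a share of 0.5 m, from -1 to 1; "wx", "wy", "wz": the turn, a rotation vector about the tool's x, y, z each as a share of 180 degrees, from -1 to 1; "gripper": the closure, from 0 (fully open) to 1 (shut). A call has 1 to 10 rows; each row is the pose to reach, as a shift and turn from the pose commanded when the call began, along the tool's axes at that moment, turning the shorter way round; what a row does not reach only later rows make up. A row lasts 1/12 s, in which the tool goes at most 41.7 mm and 7.16 degrees, less where a joint would pass 70% of its speed; a pose out of reach is approached as far as the arm can. A call with a number of a shift or a turn outside -1 to 1 is refused whole. A call with a gripper value outside its range is refused whole. The fingers move at their own pace and stop on an object; the grip force is fixed at half the most. Time passes only in rows, so rows that repeat a pose let the fingers close. It gives the time, the measured TCP pose, the force and the opening at its end, in the units of the state.
- get_state(): the state, without advancing time (a new reading comes with each control period).
- read_camera(name): name is "scene" or "side" or "wrist"; returns the picture (420x560x3 uint8, blue, green, red); there is no depth.
- calibration(name): a dict with "fx", "fy", "cx", "cy" (pixels), "k1" (the pictures are not rectified: a ray, as slopes to the right and down, at radius r is drawn at 1 + k1 r^2 times it, then the intrinsics apply), "position" and "rotation" of the camera in the world. Camera axes: x right, y up, looking along -z (the intrinsics and any distortion apply to the point x, -y, -z); pixel columns grow to the right and rows downward; lengths in mm; the calibration is good to about 2 mm. A picture is of the moment at which its call begins: read the wrist's pose just before it. calibration takes no time and is no camera call; for the wrist camera it gives the pose at the moment of the call.
- hand_in(): hands the job in, once; it reports no verdict.
Trained networks look in the newest picture that a camera, given by its name, has taken for a name from the list of things; names that differ only in an ending like _2 or _b are one class to them, and where a whole thing is asked for, a point or a joint stands for the part that bears it (a point fixed in the world has none). Each returns a list of dicts, best first, with "conf" (0 to 1); they miss things now and then, are a little off and sometimes report something else, mostly with a low value. They report only what shows in the picture. A call takes as long as a camera call. They do not tell look-alikes from the thing itself.
- find_in(camera, thing): "position" ([column, row] in pixels, amid what is visible of it).
The state is a dict: "clock": time; "joint_pos": joint angles; "qd": joint speeds; "tau": joint torques, N m; "ee_pos": TCP position; "tool_rot": TCP orientation; "force": force on the tool from outside, world axes, zero at the start; "ft_torque": the same for the moment, N m; "width": opening from 0.0 (shut) to 1.0 (fully open).
Only numpy, scipy, OpenCV 4.12 (cv2) and the standard library are available. Lean on these libraries where they do the work, as an engineer would, in place of code of your own. Each camera call takes 0.05 s, during which the arm holds its last target. There are 200 camera calls.

## Working session

There is one attempt and no reset: what is moved stays moved. The work goes in short steps, Python scripts to look and compute and a tool call to move; the robot and the scene stay as the last step left them, time stands still between calls to the robot, and variables do not carry over. Pictures are saved under pics/ and viewed, about 8 in all and at most 12, crops included, and the job is handed in when it is done.

Besides the shell and the picture viewer there is one more tool, called after "Emit:" as a command line: name --argument value ..., lists and objects as JSON in quotes. jog_arm: Moves the arm, as the interface text tells. Its arguments: {"type":"object","properties":{"steps":{"type":"array","items":{"type":"object","properties":{"x":{"type":"number"},"y":{"type":"number"},"z":{"type":"number"},"wx":{"type":"number"},"wy":{"type":"number"},"wz":{"type":"number"},"gripper":{"type":"number"}}}}},"required":["steps"]}

```bash
mkdir -p pics; ls; cat > h.py <<'E'
from workcell import *
import numpy as np, cv2
from scipy.spatial.transform import Rotation as R
def ray(cal,px):
    K=np.array([[cal['fx'],0,cal['cx']],[0,cal['fy'],cal['cy']],[0,0,1.]])
    u=cv2.undistortPoints(np.array([[px]],float),K,np.array([cal['k1'],0,0,0,0.]))[0,0]
    d=np.array(cal['rotation']).reshape(3,3)@np.array([u[0],-u[1],-1])
    return np.array(cal['position'],float),d/np.linalg.norm(d)
def onz(cal,px,z):
    p,d=ray(cal,px); return p+d*(z-p[2])/d[2]
def proj(cal,P):
    q=np.array(cal['rotation']).reshape(3,3).T@(np.array(P,float)-np.array(cal['position']))
    u=np.array([q[0],-q[1]])/-q[2]; u=u*(1+cal['k1']*(u@u))
    return np.array([cal['fx']*u[0]+cal['cx'],cal['fy']*u[1]+cal['cy']])
def tri(rays):
    A=0;b=0
    for p,d in rays:
        M=np.eye(3)-np.outer(d,d);A=A+M;b=b+M@p
    return np.linalg.solve(A,b)
E
python3 - <<'E'
from h import *
ims=[]
for c in ['scene','side','wrist']:
    im=read_camera(c);cv2.imwrite(f'pics/{c}0.png',im)
    cal=calibration(c);print(c,np.round(cal['position']),np.round(np.array(cal['rotation']).ravel(),2),cal['fx'],cal['k1'])
    if c!='wrist':
        for t in ['metered_meter','metered_hinge','metered_brim','metered_hood','metered','fused']:
            print(t,[(np.round(f['position']).tolist(),round(f['conf'],2)) for f in find_in(c,t)])
print(get_state())
E
```

```text
pics
scene [1206.   -7. 1186.] [0.48 0.43 1.41] 471.2666445502303 -0.03561129761229188
metered_meter [([347.0, 165.0], 0.89), ([437.0, 188.0], 0.81), ([314.0, 268.0], 0.7), ([186.0, 272.0], 0.24)]
metered_hinge [([314.0, 269.0], 0.79), ([348.0, 161.0], 0.76), ([435.0, 189.0], 0.65), ([164.0, 211.0], 0.4)]
metered_brim [([314.0, 242.0], 0.85), ([329.0, 157.0], 0.77), ([422.0, 177.0], 0.56)]
metered_hood [([312.0, 239.0], 0.93), ([329.0, 155.0], 0.91), ([420.0, 177.0], 0.9), ([314.0, 270.0], 0.67), ([115.0, 240.0], 0.66)]
metered [([349.0, 164.0], 0.75), ([312.0, 270.0], 0.74), ([439.0, 188.0], 0.74)]
fused [([183.0, 274.0], 0.68)]
side [-116.  695.  797.] [ 0.43 -1.03 -2.15] 396.5173612108995 -0.021423425405110524
metered_meter [([276.0, 328.0], 0.82), ([232.0, 222.0], 0.64), ([144.0, 366.0], 0.58)]
metered_hinge [([274.0, 333.0], 0.91), ([154.0, 254.0], 0.73), ([143.0, 368.0], 0.67), ([236.0, 225.0], 0.61), ([333.0, 172.0], 0.26)]
metered_brim [([296.0, 296.0], 0.69), ([245.0, 218.0], 0.66)]
metered_hood [([170.0, 334.0], 0.95), ([244.0, 218.0], 0.89), ([330.0, 174.0], 0.74), ([295.0
[... 235 characters left out ...]
38245 -0.030516768262417695
{'clock': 0.75, 'joint_pos': array([ 1.17881917,  0.3331549 ,  0.03991879,  1.46541892, -0.01338969,
        1.34328024, -0.05850467]), 'qd': array([ 0.00117047, -0.0008432 ,  0.00070344, -0.00170873, -0.00191837,
       -0.00064864,  0.00039857]), 'tau': array([-4.46729327e-04, -6.56014395e+01,  1.33245282e+00, -4.04028046e+01,
       -5.97497053e-02,  3.50240408e-02,  3.54900612e-05]), 'ee_pos': array([ 187.56303589, -622.32131899,  198.66605323]), 'tool_rot': array([ 3.10799708e+00,  4.58172460e-01, -8.94198136e-06]), 'force': array([ 0.63732251, -0.37586442,  0.11054686]), 'ft_torque': array([-0.04294099, -0.00507385,  0.0382085 ]), 'width': 0.996921781089256}
```

View pics/scene0.png

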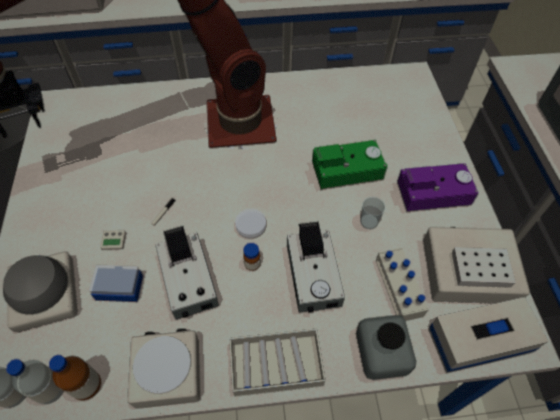

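View pics/side0.png

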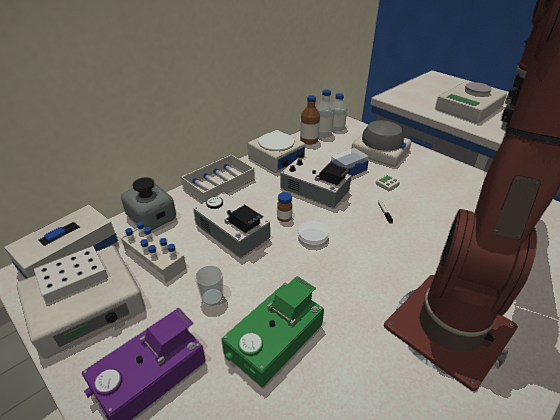

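The scene view shows grey boxes at (186,272), with fuse caps, and (314,268), with the meter at (320,289). The green box (347,165) and purple box (437,188) are look-alikes. I choose the grey box at scene (314,268), which is side (232,222).

```bash
python3 - <<'E'
from h import *
s=calibration('scene');d=calibration('side')
for n,a,b,z in [('meter',(320,289),(214,201),78),('brim/hood',(312,239),(244,218),110)]:
    print(n,np.round(tri([ray(s,a),ray(d,b)])),np.round(onz(s,a,z)),np.round(onz(d,b,z)))
im=cv2.imread('pics/scene0.png')[200:330,260:370];cv2.imwrite('pics/c1.png',cv2.resize(im,None,fx=4,fy=4,interpolation=cv2.INTER_CUBIC))
w=calibration('wrist');st=get_state();Rt=R.from_rotvec(st['tool_rot'])
Rc=R.from_rotvec(w['rotation']) if np.size(w['rotation'])==3 else None
print(np.shape(w['rotation']))
E
```

```text
Traceback (most recent call last):
  File "h.py", line 7, in ray
    d=np.array(cal['rotation']).reshape(3,3)@np.array([u[0],-u[1],-1])
      ~~~~~~~~~~~~~~~~~~~~~~~~~~~~~~~~~^^^^^
ValueError: cannot reshape array of size 3 into shape (3,3)
```

```bash
sed -i "s/np.array(cal\['rotation'\]).reshape(3,3)/R.from_rotvec(cal['rotation']).as_matrix()/" h.py; python3 - <<'E'
from h import *
s=calibration('scene');d=calibration('side')
for n,a,b,z in [('meter',(320,289),(214,201),78),('brim/hood',(312,239),(244,218),110)]:
    print(n,np.round(tri([ray(s,a),ray(d,b)])),np.round(onz(s,a,z)),np.round(onz(d,b,z)))
im=cv2.imread('pics/scene0.png')[200:330,260:370];cv2.imwrite('pics/c1.png',cv2.resize(im,None,fx=4,fy=4,interpolation=cv2.INTER_CUBIC))
w=calibration('wrist');st=get_state();Rt=R.from_rotvec(st['tool_rot'])
print('tool axes',Rt.as_matrix().round(2).tolist())
print('cam in tool',Rt.inv().apply(w['position']-st['ee_pos']).round(), (Rt.inv()*R.from_rotvec(w['rotation'])).as_matrix().round(2).tolist())
E
```

```text
meter [703. 163.  76.] [703. 162.  78.] [701. 166.  78.]
brim/hood [562. 163.  93.] [572. 160. 110.] [546. 177. 110.]
tool axes [[0.96, 0.29, -0.0], [0.29, -0.96, -0.0], [-0.0, 0.0, -1.0]]
cam in tool [  78.    1. -186.] [[0.0, 0.96, 0.29], [1.0, -0.0, -0.0], [0.0, 0.29, -0.96]]
```

View pics/c1.png

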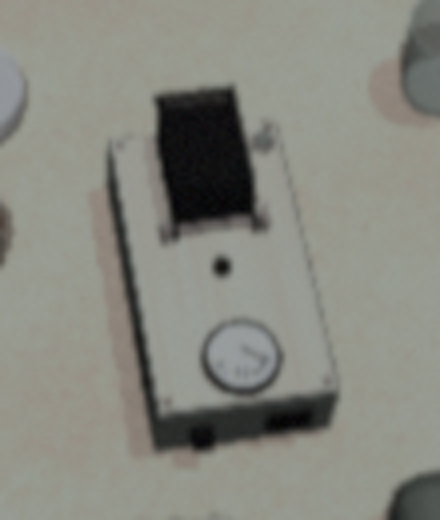

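The crop shows the metered box: meter at scene (320,289), stop at (315,266), shut guard, and brim front edge at about (309,223).

```bash
python3 - <<'E'
from h import *
s=calibration('scene')
pts=[((242,355),(75,0),78),((222,264),(8,0),78),((157,95),(-110,28),110),((235,87),(-110,-28),110),((110,140),(-105,60),70),((278,128),(-105,-60),70),((155,414),(105,60),70),((336,393),(105,-60),70)]
W=[];L=[]
for (u,v),l,z in pts:
    p=onz(s,(260+u/4-.4,200+v/4-.4),z);W.append(p[:2]);L.append(l);print(l,p.round(1))
W=np.array(W);L=np.array(L,float)
lc=L-L.mean(0);wc=W-W.mean(0)
# maps: try both handedness
a=np.arctan2((lc[:,0]*wc[:,1]-lc[:,1]*wc[:,0]).sum(),(lc*wc).sum());Q=np.array([[np.cos(a),-np.sin(a)],[np.sin(a),np.cos(a)]])
t=W.mean(0)-Q@L.mean(0)
print('yaw deg',np.degrees(a),a,'origin',t,'res',(W-(L@Q.T+t)).round(1).tolist())
E
```

```text
(75, 0) [701.7 162.7  78. ]
(8, 0) [635.2 160.3  78. ]
(-110, 28) [518.8 131.9 110. ]
(-110, -28) [518.3 185.7 110. ]
(-105, 60) [526.5  99.4  70. ]
(-105, -60) [529.9 217.1  70. ]
(105, 60) [732.3 102.4  70. ]
(105, -60) [731.1 219.4  70. ]
yaw deg 1.1851009581700922 0.0206839136886077 origin [628.84069146 160.21689922] res [[-2.1, 1.0], [-1.6, -0.1], [0.5, -54.1], [-1.1, 55.7], [3.8, -118.6], [4.8, 119.1], [-0.3, -120.0], [-3.9, 117.0]]
```

Emit:
jog_arm --steps '[{"x":0.93,"y":-0.5,"z":-0.13,"wz":0.088,"gripper":1},{"x":0.93,"y":-0.5,"z":-0.13,"wz":0.088,"gripper":1},{"x":0.93,"y":-0.5,"z":-0.13,"wz":0.088,"gripper":1},{"x":0.93,"y":-0.5,"z":-0.13,"wz":0.088,"gripper":1},{"x":0.93,"y":-0.5,"z":-0.13,"wz":0.088,"gripper":1},{"x":0.93,"y":-0.5,"z":-0.13,"wz":0.088,"gripper":1},{"x":0.93,"y":-0.5,"z":-0.13,"wz":0.088,"gripper":1},{"x":0.93,"y":-0.5,"z":-0.13,"wz":0.088,"gripper":1},{"x":0.93,"y":-0.5,"z":-0.13,"wz":0.088,"gripper":1},{"x":0.93,"y":-0.5,"z":-0.13,"wz":0.088,"gripper":1}]'

```text
schema error: expected keys x, y, z, wx, wy, wz, gripper
```

Emit:
jog_arm --steps '[{"x":0.93,"y":-0.5,"z":-0.13,"wx":0,"wy":0,"wz":0.088,"gripper":1},{"x":0.93,"y":-0.5,"z":-0.13,"wx":0,"wy":0,"wz":0.088,"gripper":1},{"x":0.93,"y":-0.5,"z":-0.13,"wx":0,"wy":0,"wz":0.088,"gripper":1},{"x":0.93,"y":-0.5,"z":-0.13,"wx":0,"wy":0,"wz":0.088,"gripper":1},{"x":0.93,"y":-0.5,"z":-0.13,"wx":0,"wy":0,"wz":0.088,"gripper":1},{"x":0.93,"y":-0.5,"z":-0.13,"wx":0,"wy":0,"wz":0.088,"gripper":1},{"x":0.93,"y":-0.5,"z":-0.13,"wx":0,"wy":0,"wz":0.088,"gripper":1},{"x":0.93,"y":-0.5,"z":-0.13,"wx":0,"wy":0,"wz":0.088,"gripper":1},{"x":0.93,"y":-0.5,"z":-0.13,"wx":0,"wy":0,"wz":0.088,"gripper":1},{"x":0.93,"y":-0.5,"z":-0.13,"wx":0,"wy":0,"wz":0.088,"gripper":1}]'

```text
clock: 1.58
ee_pos: [479.5, -329.5, 250.0]
tool_rot: [3.141, 0.025, 0.001]
force: [1.5, -0.0, 0.4]
width: 0.326
```

Emit:
jog_arm --steps '[{"x":-0.045,"y":-0.98,"z":0,"wx":0,"wy":0,"wz":0,"gripper":1},{"x":-0.045,"y":-0.98,"z":0,"wx":0,"wy":0,"wz":0,"gripper":1},{"x":-0.045,"y":-0.98,"z":0,"wx":0,"wy":0,"wz":0,"gripper":1},{"x":-0.045,"y":-0.98,"z":0,"wx":0,"wy":0,"wz":0,"gripper":1},{"x":-0.045,"y":-0.98,"z":0,"wx":0,"wy":0,"wz":0,"gripper":1},{"x":-0.045,"y":-0.98,"z":0,"wx":0,"wy":0,"wz":0,"gripper":1},{"x":-0.045,"y":-0.98,"z":0,"wx":0,"wy":0,"wz":0,"gripper":1},{"x":-0.045,"y":-0.98,"z":0,"wx":0,"wy":0,"wz":0,"gripper":1},{"x":-0.045,"y":-0.98,"z":0,"wx":0,"wy":0,"wz":0,"gripper":1},{"x":-0.045,"y":-0.98,"z":0,"wx":0,"wy":0,"wz":0,"gripper":1}]'

```text
clock: 2.42
ee_pos: [452.0, 86.7, 249.7]
tool_rot: [3.141, 0.025, 0.002]
force: [0.8, -0.3, 0.0]
width: 0.005
```

Emit:
jog_arm --steps '[{"x":0,"y":-0.1,"z":0,"wx":0,"wy":0.04,"wz":0,"gripper":1},{"x":0,"y":-0.2,"z":0,"wx":0,"wy":0.08,"wz":0,"gripper":1},{"x":0,"y":-0.2,"z":0,"wx":0,"wy":0.12,"wz":0,"gripper":1},{"x":0,"y":-0.2,"z":0,"wx":0,"wy":0.16,"wz":0,"gripper":1},{"x":0,"y":-0.2,"z":0,"wx":0,"wy":0.2,"wz":0,"gripper":1},{"x":0,"y":-0.2,"z":0,"wx":0,"wy":0.25,"wz":0,"gripper":1},{"x":0,"y":-0.2,"z":0,"wx":0,"wy":0.25,"wz":0,"gripper":1},{"x":0,"y":-0.2,"z":0,"wx":0,"wy":0.25,"wz":0,"gripper":1}]'

```text
clock: 3.08
ee_pos: [454.6, 180.5, 249.5]
tool_rot: [2.995, 0.001, 0.845]
force: [0.5, -0.2, -0.2]
width: 0.004
```

```bash
python3 - <<'E'
from h import *
s=get_state();print(s['joint_pos'].round(2),s['ee_pos'].round(1),R.from_rotvec(s['tool_rot']).as_matrix().round(3).tolist())
cv2.imwrite('pics/w1.png',read_camera('wrist'))
w=calibration('wrist')
# overlay predicted
im=cv2.imread('pics/w1.png');Rb=R.from_rotvec([0,0,np.radians(1.1)])
for l in [(75,0,78),(8,0,78),(-110,28,110),(-110,-28,110),(-105,60,70),(-105,-60,70),(105,60,70),(105,-60,70)]:
    p=proj(w,Rb.apply(l)+[628.5,159.8,0]);print(l,p.round());cv2.circle(im,tuple(int(a) for a in p),3,(0,0,255),1)
cv2.imwrite('pics/w1o.png',im)
E
```

```text
[-0.41 -0.37 -0.29  2.17  0.33  0.95 -2.42] [454.6 180.5 249.5] [[0.852, -0.007, 0.523], [0.009, -1.0, -0.028], [0.523, 0.029, -0.852]]
(75, 0, 78) [292.  81.]
(8, 0, 78) [294. 124.]
(-110, 28, 110) [274. 203.]
(-110, -28, 110) [323. 202.]
(-105, 60, 70) [248. 208.]
(-105, -60, 70) [343. 207.]
(105, 60, 70) [250.  67.]
(105, -60, 70) [332.  68.]
```

View pics/w1o.png

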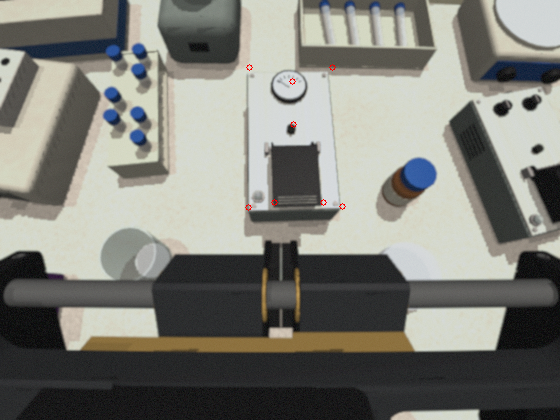

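Wrist view: the metered box is ahead, with the meter at (289,86), stop at (291,129) and brim edge near row 205. Tilt reached 31° so far. I'll go lower, tilt further, and check again.

Emit:
jog_arm --steps '[{"x":-0.082,"y":0.032,"z":0.268,"wx":0,"wy":0,"wz":0,"gripper":1},{"x":-0.082,"y":0.032,"z":0.268,"wx":0,"wy":0,"wz":0,"gripper":1},{"x":-0.082,"y":0.032,"z":0.268,"wx":0,"wy":0.03,"wz":0,"gripper":1},{"x":-0.082,"y":0.032,"z":0.268,"wx":0,"wy":0.06,"wz":0,"gripper":1},{"x":-0.082,"y":0.032,"z":0.268,"wx":0,"wy":0.1,"wz":0,"gripper":1},{"x":-0.082,"y":0.032,"z":0.268,"wx":0,"wy":0.1,"wz":0,"gripper":1},{"x":-0.082,"y":0.032,"z":0.268,"wx":0,"wy":0.1,"wz":0,"gripper":1},{"x":-0.082,"y":0.032,"z":0.268,"wx":0,"wy":0.1,"wz":0,"gripper":1},{"x":-0.082,"y":0.032,"z":0.268,"wx":0,"wy":0.1,"wz":0,"gripper":1},{"x":-0.082,"y":0.032,"z":0.268,"wx":0,"wy":0.1,"wz":0,"gripper":1}]'

```text
clock: 3.97
ee_pos: [526.3, 169.0, 133.9]
tool_rot: [2.866, 0.019, 1.207]
force: [-2.0, -1.2, 2.2]
width: 0.003
```

```bash
cat > look.py <<'E'
from h import *
import sys
s=get_state();print(s['joint_pos'].round(2),s['ee_pos'].round(1),'axes(cols) ',R.from_rotvec(s['tool_rot']).as_matrix().round(3).tolist())
w=calibration('wrist')
im=read_camera('wrist');Rb=R.from_rotvec([0,0,np.radians(1.1)])
cv2.imwrite('pics/%s_raw.png'%sys.argv[1],im)
for l in [(75,0,78),(8,0,78),(-110,28,110),(-110,-28,110),(-105,60,70),(-105,-60,70),(105,60,70),(105,-60,70)]:
    p=proj(w,Rb.apply(l)+[628.5,159.8,0]);print(l,p.round());cv2.circle(im,tuple(int(a) for a in p),3,(0,0,255),1)
cv2.imwrite('pics/%s.png'%sys.argv[1],im)
E
python3 look.py w2
```

```text
[ 0.62 -0.38 -1.2   2.4   0.49  0.27 -2.65] [526.3 169.  133.9] axes(cols)  [[0.699, -0.001, 0.715], [0.024, -0.999, -0.024], [0.715, 0.034, -0.698]]
(75, 0, 78) [285. 111.]
(8, 0, 78) [287. 160.]
(-110, 28, 110) [255. 265.]
(-110, -28, 110) [334. 264.]
(-105, 60, 70) [218. 275.]
(-105, -60, 70) [362. 274.]
(105, 60, 70) [232.  97.]
(105, -60, 70) [335.  98.]
```

View pics/w2.png

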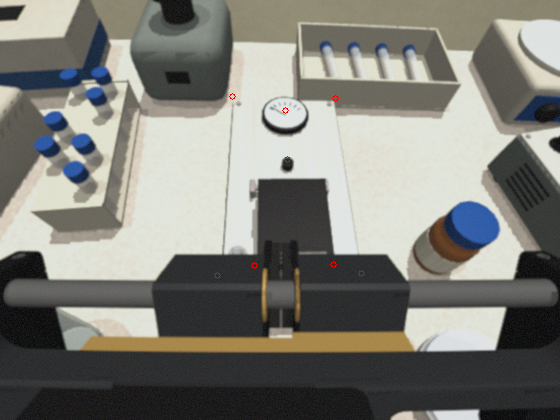

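Emit:
jog_arm --steps '[{"x":-0.028,"y":0.022,"z":-0.102,"wx":0,"wy":-0.02,"wz":0,"gripper":1},{"x":-0.028,"y":0.022,"z":-0.102,"wx":0,"wy":-0.05,"wz":0,"gripper":1},{"x":-0.028,"y":0.022,"z":-0.102,"wx":0,"wy":-0.09,"wz":0,"gripper":1},{"x":-0.028,"y":0.022,"z":-0.102,"wx":0,"wy":-0.09,"wz":0,"gripper":1},{"x":-0.028,"y":0.022,"z":-0.102,"wx":0,"wy":-0.09,"wz":0,"gripper":1},{"x":-0.028,"y":0.022,"z":-0.102,"wx":0,"wy":-0.09,"wz":0,"gripper":1},{"x":-0.028,"y":0.022,"z":-0.102,"wx":0,"wy":-0.09,"wz":0,"gripper":1}]'

```text
clock: 4.6
ee_pos: [479.8, 160.3, 161.0]
tool_rot: [3.009, 0.012, 0.793]
force: [0.7, -0.4, -0.5]
width: 0.007
```

```bash
cat > st.py <<'E'
from h import *
s=get_state();M=R.from_rotvec(s['tool_rot']).as_matrix()
print(s['joint_pos'].round(2),s['ee_pos'].round(1),'F',s['force'].round(1),'tilt',np.degrees(np.arctan2(M[0,2],-M[2,2])).round(1),'yaw',np.degrees(np.arctan2(-M[0,1],-M[1,1])).round(1));print('xyz axes',M.T.round(3).tolist())
E
python3 st.py
```

```text
[ 0.09 -0.28 -0.64  2.24  0.2   0.71 -2.25] [479.8 160.3 161. ] F [ 0.7 -0.4 -0.5] tilt 29.5 yaw -0.0
xyz axes [[0.87, 0.015, 0.492], [0.0, -1.0, 0.031], [0.493, -0.027, -0.87]]
```

Emit:
jog_arm --steps '[{"x":-0.05,"y":0,"z":0.137,"wx":0,"wy":0,"wz":0,"gripper":1},{"x":-0.05,"y":0,"z":0.137,"wx":0,"wy":0,"wz":0,"gripper":1},{"x":-0.05,"y":0,"z":0.137,"wx":0,"wy":0,"wz":0,"gripper":1},{"x":-0.05,"y":0,"z":0.137,"wx":0,"wy":0,"wz":0,"gripper":1}]'

```text
clock: 4.93
ee_pos: [489.4, 155.9, 87.0]
tool_rot: [3.007, 0.013, 0.785]
force: [0.9, 0.8, 0.5]
width: 0.001
```

```bash
python3 st.py; python3 - <<'E'
from h import *
cv2.imwrite('pics/side2.png',cv2.resize(read_camera('side')[150:270,160:330],None,fx=4,fy=4,interpolation=cv2.INTER_CUBIC))
E
```

```text
[ 0.18 -0.14 -0.76  2.31  0.41  0.55 -2.47] [489.4 155.9  87. ] F [0.9 0.8 0.5] tilt 29.3 yaw 0.0
xyz axes [[0.872, 0.017, 0.488], [-0.0, -0.999, 0.034], [0.489, -0.03, -0.872]]
```

View pics/side2.png

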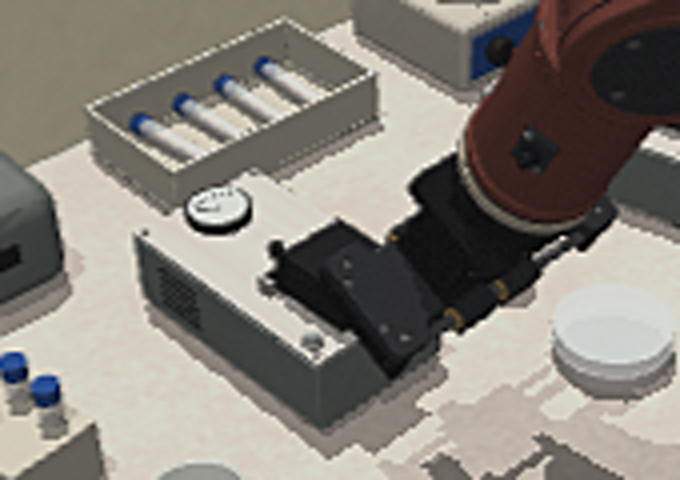

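Emit:
jog_arm --steps '[{"x":0.023,"y":-0.002,"z":0.013,"wx":0,"wy":0,"wz":0,"gripper":1},{"x":0.042,"y":-0.002,"z":0.023,"wx":0,"wy":0,"wz":0,"gripper":1},{"x":0.046,"y":-0.002,"z":0.026,"wx":0,"wy":0,"wz":0,"gripper":1},{"x":0.046,"y":-0.002,"z":0.026,"wx":0,"wy":0,"wz":0,"gripper":1}]'

```text
clock: 5.32
ee_pos: [518.6, 158.5, 90.7]
tool_rot: [3.007, 0.012, 0.795]
force: [-0.0, 0.1, -0.4]
width: 0.002
```

```bash
python3 st.py; python3 - <<'E'
from h import *
s=get_state();M=R.from_rotvec(s['tool_rot']).as_matrix();p=s['ee_pos']
H=np.array([606.5,78.])
for th in np.radians(np.arange(8,81,8)):
    a=np.radians(161.8)-th; e=H+92.7*np.array([np.cos(a),np.sin(a)])
    f=min(th/1.3,1); o=np.array([0,-17.])*(1-f)+np.array([-5,-8])*f
    t=e+o; d=np.array([t[0]-p[0],0.02*(t[0]-p[0]),t[1]-p[2]])
    print(round(np.degrees(th)),t.round(),(M.T@d/500).round(3))
E
```

```text
[ 0.2  -0.07 -0.76  2.26  0.48  0.56 -2.5 ] [518.6 158.5  90.7] F [-0.   0.1 -0.4] tilt 29.6 yaw 0.0
xyz axes [[0.869, 0.015, 0.494], [-0.001, -0.999, 0.032], [0.494, -0.028, -0.869]]
8 [523. 103.] [ 0.019  0.001 -0.017]
16 [529. 115.] [ 0.042  0.001 -0.032]
24 [536. 126.] [ 0.066  0.002 -0.044]
32 [545. 136.] [ 0.091  0.002 -0.053]
40 [555. 145.] [ 0.117  0.002 -0.058]
48 [566. 152.] [ 0.142  0.002 -0.059]
56 [578. 157.] [ 0.168  0.002 -0.057]
64 [590. 161.] [ 0.193  0.002 -0.051]
72 [602. 162.] [ 0.216  0.001 -0.042]
80 [615. 162.] [ 0.237  0.001 -0.029]
```

Emit:
jog_arm --steps '[{"x":0.009,"y":0,"z":-0.008,"wx":0,"wy":0,"wz":0,"gripper":1},{"x":0.019,"y":0.001,"z":-0.017,"wx":0,"wy":0,"wz":0,"gripper":1},{"x":0.042,"y":0.001,"z":-0.032,"wx":0,"wy":0,"wz":0,"gripper":1},{"x":0.066,"y":0.002,"z":-0.044,"wx":0,"wy":0,"wz":0,"gripper":1},{"x":0.091,"y":0.002,"z":-0.053,"wx":0,"wy":0,"wz":0,"gripper":1},{"x":0.117,"y":0.002,"z":-0.058,"wx":0,"wy":0,"wz":0,"gripper":1}]'

```text
clock: 5.82
ee_pos: [554.3, 159.5, 144.8]
tool_rot: [3.007, 0.015, 0.793]
force: [0.5, -0.5, -0.4]
width: 0.004
```

```bash
python3 st.py; python3 - <<'E'
from h import *
cv2.imwrite('pics/side3.png',cv2.resize(read_camera('side')[150:270,160:330],None,fx=4,fy=4,interpolation=cv2.INTER_CUBIC))
E
```

```text
[ 0.2  -0.08 -0.71  2.14  0.37  0.65 -2.34] [554.3 159.5 144.8] F [ 0.5 -0.5 -0.4] tilt 29.6 yaw -0.1
xyz axes [[0.87, 0.017, 0.493], [0.001, -0.999, 0.033], [0.493, -0.028, -0.869]]
```

View pics/side3.png

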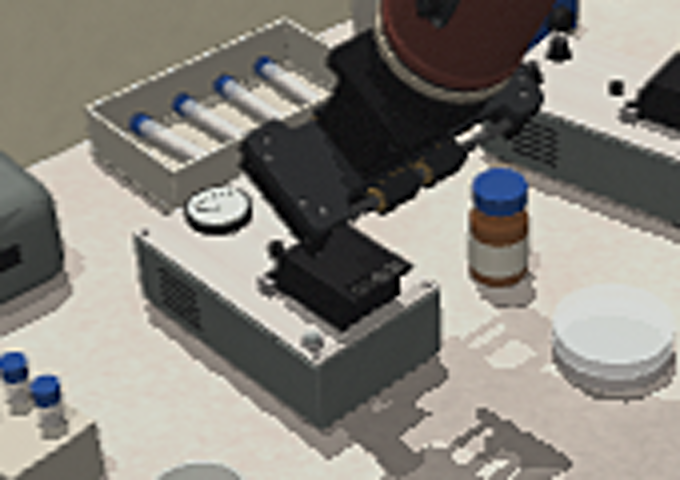

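The side view shows the guard still shut and the finger above it, so it slipped off the brim. I'll check the box position by triangulating from more views.

```bash
python3 - <<'E'
from h import *
s=calibration('scene');d=calibration('side')
cur=get_state()
w=calibration('wrist')
# rebuild w2 wrist cal from pose at w2
Tn=R.from_rotvec(cur['tool_rot']);off=Tn.inv().apply(w['position']-cur['ee_pos']);rel=Tn.inv()*R.from_rotvec(w['rotation'])
T2=R.from_matrix([[0.699,-0.001,0.715],[0.024,-0.999,-0.024],[0.715,0.034,-0.698]])
w2=dict(w);w2['position']=np.array([526.3,169,133.9])+T2.apply(off);w2['rotation']=(T2*rel).as_rotvec()
def e(u,v,k,o):return (o[0]+u/k-.4,o[1]+v/k-.4)
im=cv2.imread('pics/w2_raw.png')
g=im[85:145,255:320].min(2);m=(g>150).astype(np.uint8);n,l,stt,cen=cv2.connectedComponentsWithStats(m)
print('wrist white blobs',[(stt[i].tolist(),(cen[i]+[255,85]).round(1).tolist()) for i in range(1,n) if stt[i][4]>150])
S={'meter':((320.1,288.4),(214.1,201.6),(285,114.5),78),'stop':((315.1,265.7),(228.5,211.5),(287.5,163),78)}
for k,(a,b,c,z) in S.items():
    print(k,'scene',onz(s,a,z).round(1),'side',onz(d,b,z).round(1),'wrist',onz(w2,c,z).round(1),'tri',tri([ray(s,a),ray(d,b),ray(w2,c)]).round(1))
# box corners in side3 crop: front right-of-view
o=(160,150)
for nm,u,v,z in [('front -y top',440,288,70),('front +y top',317,362,70),('front+y bottom',325,430,2),('rear +y top',135,235,70)]:
    print(nm,onz(d,e(u,v,4,o),z).round(1))
# brim corners (side3)
for nm,u,v in [('brim -y',411,266),('brim +y?',345,297)]: print(nm,onz(d,e(u,v,4,o),110).round(1))
E
```

```text
wrist white blobs [([0, 0, 65, 60, 3047], [284.9, 115.9])]
meter scene [701.8 162.7  78. ] side [698.2 167.6  78. ] wrist [697.5 161.5  78. ] tri [701.2 163.2  74.7]
stop scene [635.5 160.2  78. ] side [630.8 166.1  78. ] wrist [632.3 159.6  78. ] tri [634.7 161.   74.3]
front -y top [521.8 104.2  70. ]
front +y top [522.2 217.6  70. ]
front+y bottom [523.5 214.2   2. ]
rear +y top [722.9 226.5  70. ]
brim -y [517.6 135.  110. ]
brim +y? [523.7 189.2 110. ]
```

```bash
cat > sim.py <<'E'
import numpy as np
# guard frame relative to hinge (x rear +, z up). solid: brim + front wall
def pen(fp,th):
    c,s=np.cos(th),np.sin(th)   # inverse of opening rotation: (-x -> +z)
    x=fp[:,0]*c-fp[:,1]*s; z=fp[:,0]*s+fp[:,1]*c
    b=(x>-88)&(x<-70)&(z>29)&(z<32); w=(x>-73)&(x<-70)&(z>-5)&(z<32); r=(x>-73)&(x<5)&(z>29)&(z<32)
    return (b|w|r).any()
def run(path,tilt,thick,hx=606.5,hz=78,th=0.,deep=60):
    t=np.radians(tilt);a=np.array([np.sin(t),-np.cos(t)]);n=np.array([np.cos(t),np.sin(t)])
    q=np.linspace(-thick/2,thick/2,20);L=np.linspace(0,deep,61)
    body=np.array([-l*a+k*n for l in L for k in q]);out=[]
    path=np.concatenate([np.linspace(p,r,15) for p,r in zip(path[:-1],path[1:])])
    for P in path:
        fp=body+np.array(P)-[hx,hz]
        if th>=1.2: th=1.83;out.append(th);continue
        cand=np.arange(0,1.84,.01)
        near=[x for x in np.arange(th,min(th+.25,1.83),.005) if not pen(fp,x)]
        if not near: out.append(-1);break
        th=near[0]
        # fall while free
        while th>0 and not pen(fp,th-.01): th=max(0,th-.01)
        out.append(th)
    return np.array(out)
if __name__=='__main__':
    old=[(518.6,90.7),(523,103),(529,115),(536,126),(545,136),(555,145)]
    for hx in (600,603,606.5,610):
        for tk in (8,19): print(hx,tk,run(old,29.6,tk,hx)[::15].round(2))
E
python3 sim.py
```

```text
600 8 [0.02 0.16 0.3  0.43 0.57]
600 19 [0.1  0.23 0.36 0.49 0.63]
603 8 [0.   0.12 0.27 0.4  0.54]
603 19 [0.06 0.2  0.33 0.46 0.6 ]
606.5 8 [0.   0.08 0.23 0.36 0.51]
606.5 19 [0.02 0.16 0.3  0.43 0.57]
610 8 [0.   0.04 0.19 0.33 0.48]
610 19 [0.   0.12 0.26 0.4  0.54]
```

```bash
python3 - <<'E'
from h import *
d=calibration('side')
c=lambda P:((proj(d,P)-[160,150])*4).round()
print('side2 TCP',c((489.4,155.9,87)),'side3 TCP',c((554.3,159.5,144.8)),'finger back 70', c(np.array([554.3,159.5,144.8])-70*np.array([.493,-.028,-.869])), '35',c(np.array([554.3,159.5,144.8])-35*np.array([.493,-.028,-.869])))
print('shut brim edge mid',c((516,158,107)))
E
python3 - <<'E'
import cv2,numpy as np
a=cv2.imread('pics/side2.png');b=cv2.imread('pics/side3.png')
cv2.imwrite('pics/fin.png',cv2.resize(np.hstack([a[150:420,230:480],b[100:370,230:480]]),None,fx=1.6,fy=1.6))
E
```

```text
side2 TCP [415. 323.] side3 TCP [345. 216.] finger back 70 [374. 165.] 35 [359. 191.]
shut brim edge mid [386. 284.]
```

View pics/fin.png

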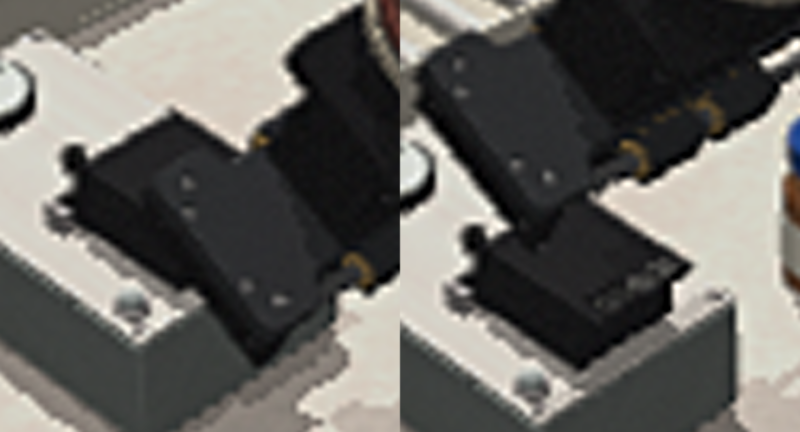

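Emit:
jog_arm --steps '[{"x":-0.05,"y":0,"z":-0.06,"wx":0,"wy":0,"wz":0,"gripper":1},{"x":-0.107,"y":0,"z":-0.095,"wx":0,"wy":0,"wz":0,"gripper":1},{"x":-0.107,"y":0,"z":-0.095,"wx":0,"wy":0,"wz":0,"gripper":1},{"x":-0.176,"y":0,"z":0.034,"wx":0,"wy":0,"wz":0,"gripper":1},{"x":-0.176,"y":0,"z":0.034,"wx":0,"wy":0,"wz":0,"gripper":1},{"x":-0.176,"y":0,"z":0.034,"wx":0,"wy":0,"wz":0,"gripper":1},{"x":-0.176,"y":0,"z":0.034,"wx":0,"wy":0,"wz":0,"gripper":1}]'

```text
clock: 6.45
ee_pos: [484.6, 156.5, 83.9]
tool_rot: [3.008, 0.014, 0.786]
force: [0.2, 0.4, 0.5]
width: 0.005
```

```bash
python3 st.py; cat > chk.py <<'E'
from h import *
import sys
im=read_camera('scene');cv2.imwrite('pics/%s.png'%sys.argv[1],im)
for t in ['metered_brim','metered_hood','metered_toggle_tip','metered_meter']:
    print(t,[(np.round(f['position'],1).tolist(),round(f['conf'],2)) for f in find_in('scene',t) if 280<f['position'][0]<345 and 205<f['position'][1]<310])
E
python3 chk.py s1; python3 - <<'E'
from h import *
w=calibration('wrist');s=get_state();print('TCP in wrist',proj(w,s['ee_pos']).round(1));cv2.imwrite('pics/w3.png',read_camera('wrist'))
a=cv2.imread('pics/w3.png')[190:310,200:370];b=cv2.imread('pics/s1.png')[195:315,245:385]
k=lambda q:cv2.resize(q,(400,360),interpolation=cv2.INTER_CUBIC)
cv2.imwrite('pics/mix.png',np.hstack([k(a),k(b)]))
E
```

```text
[ 0.24 -0.15 -0.83  2.32  0.39  0.54 -2.46] [484.6 156.5  83.9] F [0.2 0.4 0.5] tilt 29.3 yaw -0.0
xyz axes [[0.872, 0.017, 0.489], [0.001, -0.999, 0.034], [0.489, -0.03, -0.872]]
metered_brim [([313.0, 239.4], 0.6)]
metered_hood [([310.4, 236.4], 0.67)]
metered_toggle_tip []
metered_meter [([311.8, 270.4], 0.59)]
TCP in wrist [279.5 241.2]
```

View pics/mix.png

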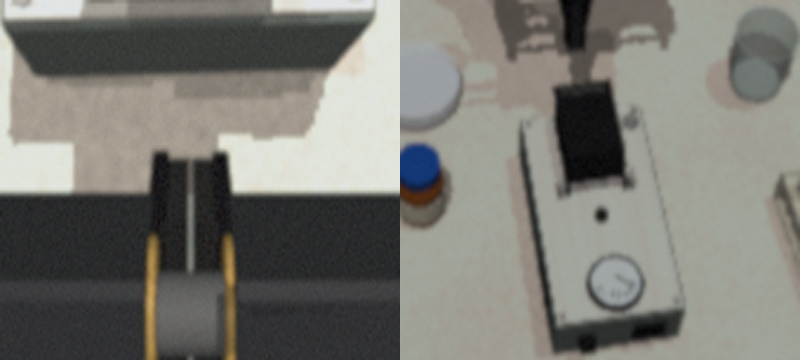

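Emit:
jog_arm --steps '[{"x":0.02,"y":-0.002,"z":0.011,"wx":0,"wy":0,"wz":0,"gripper":1},{"x":0.04,"y":-0.002,"z":0.022,"wx":0,"wy":0,"wz":0,"gripper":1},{"x":0.06,"y":-0.002,"z":0.034,"wx":0,"wy":0,"wz":0,"gripper":1},{"x":0.06,"y":-0.002,"z":0.034,"wx":0,"wy":0,"wz":0,"gripper":1},{"x":0.065,"y":-0.002,"z":0.024,"wx":0,"wy":0,"wz":0,"gripper":1},{"x":0.071,"y":-0.002,"z":0.016,"wx":0,"wy":0,"wz":0,"gripper":1},{"x":0.077,"y":-0.002,"z":0.006,"wx":0,"wy":0,"wz":0,"gripper":1},{"x":0.083,"y":-0.002,"z":-0.004,"wx":0,"wy":0,"wz":0,"gripper":1},{"x":0.083,"y":-0.002,"z":-0.004,"wx":0,"wy":0,"wz":0,"gripper":1}]'

```text
clock: 7.5
ee_pos: [521.7, 159.4, 108.7]
tool_rot: [3.007, 0.014, 0.795]
force: [0.3, 0.6, -0.5]
width: 0.005
```

```bash
python3 st.py;python3 chk.py s2; python3 - <<'E'
from h import *
cv2.imwrite('pics/w4.png',read_camera('wrist'))
a=cv2.imread('pics/w4.png')[150:270,200:370];b=cv2.imread('pics/s2.png')[195:315,245:385]
k=lambda q:cv2.resize(q,(400,360),interpolation=cv2.INTER_CUBIC)
cv2.imwrite('pics/mix2.png',np.hstack([k(a),k(b)]))
E
```

```text
[ 0.27 -0.1  -0.82  2.23  0.4   0.58 -2.41] [521.7 159.4 108.7] F [ 0.3  0.6 -0.5] tilt 29.6 yaw -0.0
xyz axes [[0.869, 0.017, 0.494], [0.001, -0.999, 0.033], [0.494, -0.028, -0.869]]
metered_brim [([310.4, 238.5], 0.89)]
metered_hood [([308.4, 242.7], 0.65)]
metered_toggle_tip []
metered_meter [([315.1, 269.3], 0.63)]
```

View pics/mix2.png

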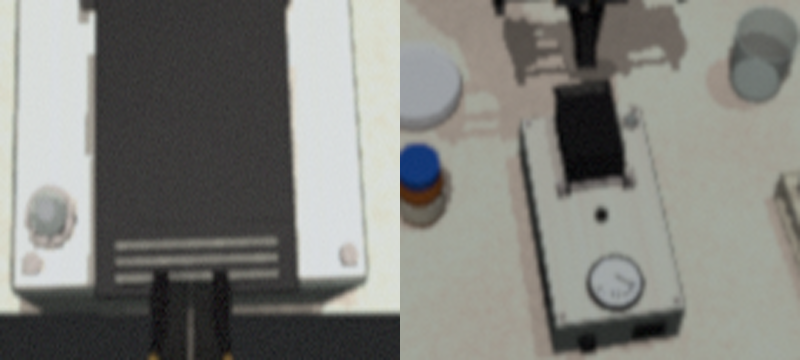

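The wrist view (left) shows the fingers over the brim front edge, at crop row 293 (pixel row ~248), so the finger is not under the brim. I'll compute where the brim edge really is from this view.

```bash
python3 - <<'E'
from h import *
w=calibration('wrist');s=calibration('scene')
k=lambda u,v:(200+u*170/400-.4,150+v/3-.4)
for n,uv,z in [('brim L top',(95,296),110),('brim R top',(296,290),110),('box L front',(14,288),70),('box R front',(366,277),70),('ridge front L',(115,280),110),('hood L at top of crop',(93,10),110),('hood R',(288,10),110),('lamp',(50,205),80)]:
    print(n,onz(w,k(*uv),z).round(1))
m=lambda u,v:(245+u*140/400-.4,195+v/3-.4)
for n,uv,z in [('brim L',(557-400,90),110),('brim R',(611-400,82),110),('tip?',(590-400,68),108)]: print('scene',n,onz(s,m(*uv),z).round(1))
g=cv2.cvtColor(cv2.imread('pics/s2.png'),cv2.COLOR_BGR2GRAY);g1=cv2.cvtColor(cv2.imread('pics/scene0.png'),cv2.COLOR_BGR2GRAY)
print('brim/guard diff vs start',np.abs(g[224:255,300:325].astype(int)-g1[224:255,300:325]).mean())
E
```

```text
brim L top [515.9 184.  110. ]
brim R top [517.4 129.4 110. ]
box L front [521.4 214.1  70. ]
box R front [524.7  98.9  70. ]
ridge front L [519.3 178.6 110. ]
hood L at top of crop [580.5 186.5 110. ]
hood R [581.3 129.8 110. ]
lamp [541.1 201.7  80. ]
scene brim L [523.  133.2 110. ]
scene brim R [520.2 185.6 110. ]
scene tip? [501.5 168.4 108. ]
brim/guard diff vs start 3.607741935483871
```

```bash
python3 - <<'E'
from h import *
w=calibration('wrist');s=calibration('scene');d=calibration('side')
st=get_state();print(proj(s,st['ee_pos']).round(1),'s1 TCP->',proj(s,(484.6,156.5,83.9)).round(1))
t=tri([ray(w,(280.5,240)),ray(s,(311.3,217.5))]);print('tip tri',t.round(1),'in tool',R.from_rotvec(st['tool_rot']).inv().apply(t-st['ee_pos']).round(1))
b=cv2.imread('pics/s2.png')[198:232,290:335];a=cv2.imread('pics/s1.png')[198:232,290:335]
for im,P in ((a,(484.6,156.5,83.9)),(b,st['ee_pos'])):
    p=proj(s,P)-[290,198]; im[int(round(p[1])),int(round(p[0]))]=(0,0,255)
cv2.imwrite('pics/tip.png',cv2.resize(np.hstack([a,b]),None,fx=8,fy=8,interpolation=cv2.INTER_NEAREST))
E
```

```text
[308.7 223.8] s1 TCP-> [305.5 217.5]
tip tri [519.  161.8 134.6] in tool [ 12.2  -2.  -25.5]
```

View pics/tip.png

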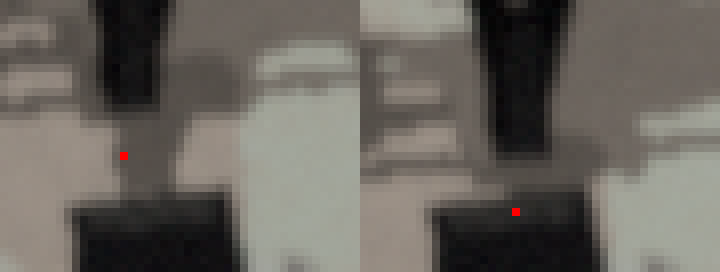

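The scene view shows the red TCP mark about 6 px beyond the visible fingertip. With the jaws shut, the fingers end about 25 mm short of the reported TCP, which explains both slips. I'll use E = TCP − 25·z as the tip.

Emit:
jog_arm --steps '[{"x":-0.049,"y":0.004,"z":-0.035,"wx":0,"wy":0,"wz":0,"gripper":1},{"x":-0.049,"y":0.004,"z":-0.035,"wx":0,"wy":0,"wz":0,"gripper":1},{"x":-0.082,"y":0.004,"z":0.055,"wx":0,"wy":0,"wz":0,"gripper":1},{"x":-0.082,"y":0.004,"z":0.055,"wx":0,"wy":0,"wz":0,"gripper":1},{"x":-0.082,"y":0.004,"z":0.055,"wx":0,"wy":0,"wz":0,"gripper":1},{"x":-0.082,"y":0.004,"z":0.055,"wx":0,"wy":0,"wz":0,"gripper":1},{"x":-0.082,"y":0.004,"z":0.055,"wx":0,"wy":0,"wz":0,"gripper":1}]'

```text
clock: 8.38
ee_pos: [499.3, 155.7, 63.5]
tool_rot: [3.008, 0.013, 0.791]
force: [0.3, 0.6, 0.1]
width: 0.003
```

```bash
python3 st.py; python3 - <<'E'
from sim import *
from h import *
s=get_state();M=R.from_rotvec(s['tool_rot']).as_matrix();p=s['ee_pos'];z=M[:,2]
H=np.array([604.5,78.])
T=[np.array([500.,p[2]-25*z[2]]),np.array([510.,87.]),np.array([517.,87.])]
for th in np.radians(np.arange(8,89,8)):
    a=np.radians(161.8)-th; e=H+92.7*np.array([np.cos(a),np.sin(a)])
    f=min(th/1.3,1); o=np.array([1,-18.])*(1-f)+np.array([-4,-8])*f
    T.append(e+o)
for t in T:
    e=p-25*z; d=np.array([t[0]-e[0],158+.02*(t[0]-516)-e[1],t[1]-e[2]])
    print(t.round(),(M.T@d/500).round(3))
for hx in (601,604.5,608):
    for tk in (10,19):
        for dz in (-4,0,4): print(hx,tk,dz,run([t+[0,dz] for t in T],29.5,tk,hx)[14::15].round(2))
E
```

```text
[ 0.32 -0.06 -0.91  2.32  0.54  0.51 -2.59] [499.3 155.7  63.5] F [0.3 0.6 0.1] tilt 29.5 yaw -0.0
xyz axes [[0.871, 0.016, 0.492], [0.0, -0.999, 0.032], [0.492, -0.028, -0.87]]
[500.  85.] [ 0.023 -0.003  0.013]
[510.  87.] [ 0.042 -0.003  0.019]
[517.  87.] [ 0.054 -0.003  0.026]
[522. 102.] [ 0.077 -0.002  0.005]
[528. 114.] [ 0.1   -0.002 -0.011]
[535. 125.] [ 0.124 -0.001 -0.023]
[544. 136.] [ 0.149 -0.001 -0.032]
[554. 144.] [ 0.175 -0.001 -0.037]
[565. 151.] [ 0.201 -0.001 -0.038]
[577. 157.] [ 0.226 -0.001 -0.036]
[589. 160.] [ 0.251 -0.001 -0.031]
[601. 162.] [ 0.274 -0.002 -0.022]
[614. 162.] [ 0.296 -0.002 -0.009]
[626. 159.] [ 0.315 -0.003  0.009]
601 10 -4 [0.   0.   0.12 0.26 0.4  0.54 0.68 0.82 0.97 1.11 1.83 1.83 1.83]
601 10 0 [0.   0.   0.14 0.28 0.42 0.57 0.7  0.85 0.99 1.13 1.83 1.83 1.83]
601 10 4 [0.   0.   0.17 0.31 0.45 0.59 0.73 0.87 1.01 1.15 1.83 1.83 1.83]
601 19 -4 [0.   0.02 0.17 0.31 0.47 0.6  0.73 0.87 1.02 1.17 1.83 1.83 1.83]
601 19 0 [0.   0.04 0.2  0.33 0.47 0.61 0.75 0.9  1.03 1.18 1.83 1.83 1.83]
601 19 4 [0.   0.08 0.23 0.36 0.49 0.63 0.77 0.92 
[... 253 characters left out ...]
3 1.83]
604.5 19 -4 [0.   0.   0.14 0.28 0.42 0.56 0.7  0.84 0.98 1.12 1.83 1.83 1.83]
604.5 19 0 [0.   0.   0.16 0.3  0.44 0.58 0.72 0.86 1.   1.15 1.83 1.83 1.83]
604.5 19 4 [0.   0.03 0.18 0.32 0.46 0.6  0.74 0.88 1.03 1.16 1.83 1.83 1.83]
608 10 -4 [0.   0.   0.02 0.19 0.33 0.47 0.62 0.76 0.9  1.04 1.18 1.83 1.83]
608 10 0 [0.   0.   0.05 0.21 0.35 0.5  0.64 0.78 0.92 1.05 1.2  1.83 1.83]
608 10 4 [0.   0.   0.09 0.23 0.38 0.52 0.66 0.8  0.94 1.08 1.83 1.83 1.83]
608 19 -4 [0.   0.   0.1  0.24 0.38 0.52 0.66 0.81 0.95 1.08 1.83 1.83 1.83]
608 19 0 [0.   0.   0.12 0.26 0.41 0.55 0.69 0.83 0.97 1.11 1.83 1.83 1.83]
608 19 4 [0.   0.   0.15 0.28 0.43 0.57 0.71 0.85 0.99 1.13 1.83 1.83 1.83]
```

Emit:
jog_arm --steps '[{"x":0.023,"y":-0.003,"z":0.013,"wx":0,"wy":0,"wz":0,"gripper":1},{"x":0.042,"y":-0.003,"z":0.019,"wx":0,"wy":0,"wz":0,"gripper":1},{"x":0.054,"y":-0.003,"z":0.026,"wx":0,"wy":0,"wz":0,"gripper":1},{"x":0.065,"y":-0.002,"z":0.015,"wx":0,"wy":0,"wz":0,"gripper":1},{"x":0.077,"y":-0.002,"z":0.005,"wx":0,"wy":0,"wz":0,"gripper":1},{"x":0.1,"y":-0.002,"z":-0.011,"wx":0,"wy":0,"wz":0,"gripper":1},{"x":0.124,"y":-0.001,"z":-0.023,"wx":0,"wy":0,"wz":0,"gripper":1},{"x":0.149,"y":-0.001,"z":-0.032,"wx":0,"wy":0,"wz":0,"gripper":1},{"x":0.149,"y":-0.001,"z":-0.032,"wx":0,"wy":0,"wz":0,"gripper":1}]'

```text
clock: 9.13
ee_pos: [558.6, 158.2, 116.3]
tool_rot: [3.008, 0.012, 0.797]
force: [1.1, 0.2, 0.8]
width: 0.008
```

```bash
python3 st.py; python3 chk.py s3; python3 - <<'E'
from h import *
g=cv2.imread('pics/s3.png',0).astype(int);g1=cv2.imread('pics/s1.png',0).astype(int);s=calibration('scene')
print('diff guard area',np.abs(g-g1)[228:255,300:322].mean(), 'front box-top strip',np.abs(g-g1)[222:226,295:325].mean())
for l in ((511,),(544,)): pass
th=np.radians(32);a=np.radians(161.8)-th
print('predicted lifted edge px',proj(s,(604.5+92.7*np.cos(a),158,78+92.7*np.sin(a))).round(),'shut',proj(s,(516.5,158,110)).round())
cv2.imwrite('pics/s3c.png',cv2.resize(np.hstack([cv2.imread('pics/s3.png')[195:315,260:370],cv2.imread('pics/s1.png')[195:315,260:370]]),None,fx=3.5,fy=3.5,interpolation=cv2.INTER_CUBIC))
E
```

```text
[ 0.37 -0.02 -0.89  2.16  0.47  0.6  -2.42] [558.6 158.2 116.3] F [1.1 0.2 0.8] tilt 29.7 yaw 0.0
xyz axes [[0.869, 0.015, 0.495], [-0.0, -1.0, 0.031], [0.495, -0.027, -0.868]]
metered_brim [([310.5, 238.4], 0.98)]
metered_hood [([312.2, 239.2], 0.75)]
metered_toggle_tip [([311.0, 242.5], 0.48)]
metered_meter [([314.3, 269.5], 0.86)]
diff guard area 15.535353535353535 front box-top strip 37.8
predicted lifted edge px [311. 223.] shut [308. 222.]
```

Emit:
jog_arm --steps '[{"x":0.026,"y":0,"z":-0.005,"wx":0,"wy":0,"wz":0,"gripper":1},{"x":0.052,"y":0,"z":-0.006,"wx":0,"wy":0,"wz":0,"gripper":1},{"x":0.077,"y":0,"z":-0.004,"wx":0,"wy":0,"wz":0,"gripper":1},{"x":0.102,"y":-0.001,"z":0,"wx":0,"wy":0,"wz":0,"gripper":1},{"x":0.125,"y":-0.001,"z":0.009,"wx":0,"wy":0,"wz":0,"gripper":1},{"x":0.147,"y":-0.001,"z":0.02,"wx":0,"wy":0,"wz":0,"gripper":1},{"x":0.147,"y":-0.001,"z":0.02,"wx":0,"wy":0,"wz":0,"gripper":1},{"x":0.147,"y":-0.001,"z":0.02,"wx":0,"wy":0,"wz":0,"gripper":1}]'

```text
clock: 10.05
ee_pos: [624.3, 159.2, 139.8]
tool_rot: [3.009, 0.013, 0.788]
force: [-0.4, 0.2, 0.3]
width: 0.008
```

```bash
python3 st.py; python3 chk.py s4; python3 - <<'E'
from h import *
s=calibration('scene')
for n,P in [('meter',(701,162,78)),('open brim',(604.5+54,160,155)),('toggle tip off',(556.5,158.5,100)),('on',(576.5,159,100))]: print(n,proj(s,P).round())
E
```

```text
[ 0.36  0.12 -0.87  2.    0.56  0.68 -2.42] [624.3 159.2 139.8] F [-0.4  0.2  0.3] tilt 29.4 yaw -0.0
xyz axes [[0.871, 0.016, 0.49], [0.0, -0.999, 0.032], [0.49, -0.028, -0.871]]
metered_brim [([314.9, 254.2], 0.57)]
metered_hood [([314.1, 254.4], 0.64)]
metered_toggle_tip []
metered_meter [([313.6, 272.2], 0.88)]
meter [320. 288.]
open brim [319. 259.]
toggle tip off [310. 236.]
on [312. 242.]
```

Emit:
jog_arm --steps '[{"x":0.02,"y":0,"z":-0.05,"wx":0,"wy":0,"wz":0,"gripper":1},{"x":0.02,"y":0,"z":-0.05,"wx":0,"wy":0,"wz":0,"gripper":1},{"x":-0.112,"y":0,"z":-0.127,"wx":0,"wy":0,"wz":0,"gripper":1},{"x":-0.112,"y":0,"z":-0.127,"wx":0,"wy":0,"wz":0,"gripper":1},{"x":-0.112,"y":0,"z":-0.127,"wx":0,"wy":0,"wz":0,"gripper":1},{"x":-0.112,"y":0,"z":-0.127,"wx":0,"wy":0,"wz":0,"gripper":1},{"x":-0.112,"y":0,"z":-0.127,"wx":0,"wy":0,"wz":0,"gripper":1}]'

```text
clock: 10.88
ee_pos: [545.4, 159.8, 169.4]
tool_rot: [3.006, 0.014, 0.794]
force: [0.1, -0.7, 1.0]
width: 0.004
```

```bash
python3 st.py; python3 chk.py s5; python3 - <<'E'
from h import *
w=calibration('wrist');im=read_camera('wrist');cv2.imwrite('pics/w5.png',im)
for t in ['metered_toggle_tip','metered_hood','metered_meter','metered_hinge']: print(t,[(np.round(f['position'],1).tolist(),round(f['conf'],2)) for f in find_in('wrist',t)][:3])
for n,P in [('toggle off',(556.5,158.3,100)),('on',(576.5,158.7,100)),('hinge',(604.5,159.5,78)),('open top',(658,160,155)),('meter',(700,162,78))]: print(n,proj(w,P).round())
b=cv2.imread('pics/s5.png')
cv2.imwrite('pics/v12.png',np.hstack([cv2.resize(im[60:300,180:400],(396,432)),cv2.resize(b[200:320,255:365],(396,432),interpolation=cv2.INTER_CUBIC)]))
E
```

```text
[ 0.41 -0.15 -0.89  2.12  0.23  0.69 -2.21] [545.4 159.8 169.4] F [ 0.1 -0.7  1. ] tilt 29.6 yaw -0.0
xyz axes [[0.87, 0.017, 0.493], [0.0, -0.999, 0.034], [0.494, -0.029, -0.869]]
metered_brim [([316.2, 259.5], 0.79), ([315.5, 270.3], 0.47)]
metered_hood [([314.9, 257.3], 0.68)]
metered_toggle_tip []
metered_meter [([312.0, 269.4], 0.59), ([316.4, 254.7], 0.22)]
metered_toggle_tip [([273.9, 171.4], 0.61), ([280.3, 235.8], 0.51), ([83.7, 135.3], 0.34)]
metered_hood [([280.3, 138.9], 0.78)]
metered_meter [([276.5, 169.2], 0.92)]
metered_hinge [([273.3, 169.2], 0.76)]
toggle off [279. 237.]
on [279. 215.]
hinge [277. 191.]
open top [279.  98.]
meter [275. 103.]
```

View pics/v12.png

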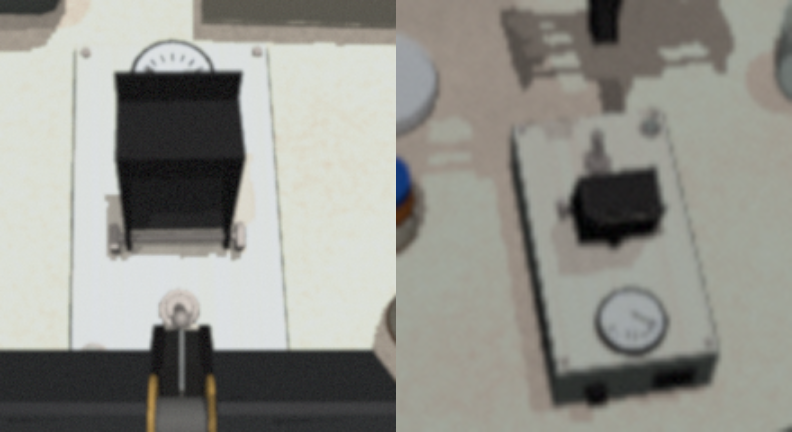

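The guard stands open, and the toggle is off at wrist pixel (280,235), matching the prediction. Next I flip the toggle.

Emit:
jog_arm --steps '[{"x":-0.05,"y":0,"z":0.08,"wx":0,"wy":0,"wz":0,"gripper":1},{"x":-0.107,"y":-0.003,"z":0.176,"wx":0,"wy":0,"wz":0,"gripper":1},{"x":-0.107,"y":-0.003,"z":0.176,"wx":0,"wy":0,"wz":0,"gripper":1},{"x":-0.107,"y":-0.003,"z":0.176,"wx":0,"wy":0,"wz":0,"gripper":1},{"x":-0.093,"y":-0.003,"z":0.184,"wx":0,"wy":0,"wz":0,"gripper":1},{"x":-0.079,"y":-0.003,"z":0.192,"wx":0,"wy":0,"wz":0,"gripper":1},{"x":-0.065,"y":-0.003,"z":0.2,"wx":0,"wy":0,"wz":0,"gripper":1},{"x":-0.052,"y":-0.003,"z":0.208,"wx":0,"wy":0,"wz":0,"gripper":1},{"x":-0.052,"y":-0.003,"z":0.208,"wx":0,"wy":0,"wz":0,"gripper":1}]'

```text
clock: 12.13
ee_pos: [574.6, 158.4, 66.3]
tool_rot: [3.009, 0.007, 0.792]
force: [-1.7, 0.3, 0.7]
width: 0.007
```

```bash
python3 st.py
```

```text
[ 0.2   0.11 -0.75  2.18  0.72  0.55 -2.65] [574.6 158.4  66.3] F [-1.7  0.3  0.7] tilt 29.5 yaw 0.2
xyz axes [[0.87, 0.012, 0.492], [-0.003, -1.0, 0.03], [0.492, -0.028, -0.87]]
```

Emit:
jog_arm --steps '[{"x":-0.022,"y":0,"z":-0.012,"wx":0,"wy":0,"wz":0,"gripper":1},{"x":-0.044,"y":0,"z":-0.025,"wx":0,"wy":0,"wz":0,"gripper":1},{"x":0.06,"y":0.006,"z":-0.207,"wx":0,"wy":0,"wz":0,"gripper":1},{"x":0.06,"y":0.006,"z":-0.207,"wx":0,"wy":0,"wz":0,"gripper":1},{"x":0.06,"y":0.006,"z":-0.207,"wx":0,"wy":0,"wz":0,"gripper":1},{"x":0.06,"y":0.006,"z":-0.207,"wx":0,"wy":0,"wz":0,"gripper":1},{"x":0.06,"y":0.006,"z":-0.207,"wx":0,"wy":0,"wz":0,"gripper":1}]'

```text
clock: 12.72
ee_pos: [549.7, 159.1, 173.1]
tool_rot: [3.007, 0.01, 0.798]
force: [0.4, 0.7, -0.5]
width: 0.001
```

```bash
python3 st.py; python3 - <<'E'
from h import *
w=calibration('wrist');im=read_camera('wrist');cv2.imwrite('pics/w6.png',im)
for t in ['metered_toggle_tip','metered_hood']: print(t,[(np.round(f['position'],1).tolist(),round(f['conf'],2)) for f in find_in('wrist',t)][:3])
off=proj(w,(556.5,158.3,100));on=proj(w,(576.5,158.7,100));piv=proj(w,(566.5,158.5,74))
print('off',off.round(),'on',on.round(),'pivot',piv.round(),'hinge',proj(w,(604.5,159.5,78)).round())
g=cv2.cvtColor(im,cv2.COLOR_BGR2GRAY)
c=int(on[0]);print(g[int(on[1])-16:int(off[1])+12:2,c-14:c+15:2])
a=cv2.cvtColor(cv2.imread('pics/w5.png'),cv2.COLOR_BGR2GRAY);print('before (off)');print(a[196:246:2,c-14:c+15:2])
E
```

```text
[ 0.26 -0.13 -0.75  2.11  0.28  0.7  -2.25] [549.7 159.1 173.1] F [ 0.4  0.7 -0.5] tilt 29.7 yaw 0.1
xyz axes [[0.868, 0.014, 0.496], [-0.002, -1.0, 0.031], [0.496, -0.028, -0.868]]
metered_toggle_tip [([276.8, 226.4], 0.64)]
metered_hood [([277.8, 149.8], 0.89)]
off [278. 243.] on [278. 221.] pivot [277. 236.] hinge [276. 197.]
[[164 165 165 165 163 163 161 161 162 158 160 163 162 157 155]
 [185 190 191 188 188 189 187 184 168 160 165 164 164 159 159]
 [225 224 223 223 224 224 223 225 200 209 217 215 217 215 214]
 [223 224 224 224 224 224 223 225 224 224 223 224 224 224 224]
 [224 224 225 223 224 224 224 224 223 223 225 223 225 223 223]
 [223 223 225 222 223 225 225 226 225 225 223 224 224 223 224]
 [223 224 223 223 223 223 224 224 223 222 224 224 223 224 224]
 [223 223 224 224 226 225 212 189 184 211 222 224 224 222 221]
 [222 224 224 224 224 219 152 152 162 161 209 223 223 223 225]
 [225 224 223 225 224 210 135 163 174 148 173 222 224 223 223]
 [223 223 225 224 225 210 127 145 155 137 166 216 221 223 223]
 [225 224 223 225 223 193 106 110 121 108 180 211 220 222 224]
 [223 224 224
[... 1695 characters left out ...]
3 222]
 [223 222 224 221 202 198 192 190 188 196 190 196 204 220 223]
 [223 223 222 205 192 189 195 200 198 200 197 191 197 205 221]
 [221 222 216 179 185 187 199 182 161 187 203 197 192 196 217]
 [223 224 212 188 190 193 194 126 103 125 193 204 177 194 214]
 [223 223 212 190 187 187 184 109 112 119 155 187 180 188 210]
 [223 223 214 176 190 175 170 127 153 158 146 145 172 174 209]
 [222 222 217 180 188 166 124 136 168 175 150 139 170 175 217]
 [222 223 221 209 164 193 139 124 152 157 139 143 145 196 221]
 [221 170 141 127 117 156 136 106 123 124 116 144 195 201 147]
 [214 108  31  21  73 116 107  87  83 115 119 141 164 147  50]
 [207  77  23  19  35  48  38  41  80 117  54  51  52  48  26]]
```

The numeric patch shows the toggle tip moved from row 235 to about row 222, where the prediction for "on" is 221. The toggle is on. Next I go over and behind the guard with the tool upright.

Emit:
jog_arm --steps '[{"x":0.069,"y":0,"z":-0.122,"wx":0,"wy":0,"wz":0,"gripper":1},{"x":0.069,"y":0,"z":-0.122,"wx":0,"wy":-0.03,"wz":0,"gripper":1},{"x":0.15,"y":0,"z":-0.08,"wx":0,"wy":-0.06,"wz":0,"gripper":1},{"x":0.22,"y":-0.001,"z":-0.03,"wx":0,"wy":-0.1,"wz":0,"gripper":1},{"x":0.306,"y":-0.001,"z":0.036,"wx":0,"wy":-0.135,"wz":0,"gripper":1},{"x":0.306,"y":-0.001,"z":0.036,"wx":0,"wy":-0.165,"wz":0,"gripper":1},{"x":0.306,"y":-0.001,"z":0.036,"wx":0,"wy":-0.165,"wz":0,"gripper":1},{"x":0.306,"y":-0.001,"z":0.036,"wx":0,"wy":-0.165,"wz":0,"gripper":1},{"x":0.306,"y":-0.001,"z":0.036,"wx":0,"wy":-0.165,"wz":0,"gripper":1}]'

```text
clock: 13.62
ee_pos: [692.1, 159.6, 221.0]
tool_rot: [3.109, -0.005, -0.026]
force: [-0.4, 0.4, 1.0]
width: 0.002
```

```bash
python3 st.py; python3 chk.py s6
```

```text
[ 0.11  0.55 -0.66  1.2   0.35  1.52 -2.07] [692.1 159.6 221. ] F [-0.4  0.4  1. ] tilt -1.0 yaw 0.2
xyz axes [[1.0, -0.003, -0.017], [-0.003, -0.999, 0.032], [-0.017, -0.032, -0.999]]
metered_brim [([314.6, 259.1], 0.61)]
metered_hood [([313.5, 258.6], 0.86)]
metered_toggle_tip [([312.4, 278.3], 0.75)]
metered_meter [([315.3, 278.7], 0.6)]
```

Emit:
jog_arm --steps '[{"x":0.003,"y":-0.01,"z":0.08,"wx":0,"wy":0,"wz":0,"gripper":1},{"x":0.003,"y":-0.01,"z":0.16,"wx":0,"wy":0,"wz":0,"gripper":1},{"x":0.003,"y":-0.01,"z":0.204,"wx":0,"wy":0,"wz":0,"gripper":1},{"x":0.003,"y":-0.01,"z":0.204,"wx":0,"wy":0,"wz":0,"gripper":1},{"x":0.003,"y":-0.01,"z":0.204,"wx":0,"wy":0,"wz":0,"gripper":1}]'

```text
clock: 14.28
ee_pos: [691.0, 162.3, 129.0]
tool_rot: [3.108, 0.001, -0.005]
force: [0.2, -0.6, 1.0]
width: 0.005
```

```bash
python3 st.py
```

```text
[ 0.12  0.59 -0.64  1.34  0.38  1.35 -2.11] [691.  162.3 129. ] F [ 0.2 -0.6  1. ] tilt -0.2 yaw -0.0
xyz axes [[1.0, 0.0, -0.003], [0.001, -0.999, 0.034], [-0.003, -0.034, -0.999]]
```

Emit:
jog_arm --steps '[{"x":-0.02,"y":0,"z":0.022,"wx":0,"wy":0,"wz":0,"gripper":1},{"x":-0.045,"y":0,"z":0.022,"wx":0,"wy":0,"wz":0,"gripper":1},{"x":-0.065,"y":0,"z":0.022,"wx":0,"wy":0,"wz":0,"gripper":1},{"x":-0.085,"y":0.001,"z":0.022,"wx":0,"wy":0,"wz":0,"gripper":1},{"x":-0.105,"y":0.001,"z":0.022,"wx":0,"wy":0,"wz":0,"gripper":1},{"x":-0.125,"y":0.002,"z":0.022,"wx":0,"wy":0,"wz":0,"gripper":1},{"x":-0.145,"y":0.002,"z":0.022,"wx":0,"wy":0,"wz":0,"gripper":1},{"x":-0.16,"y":0.002,"z":0.022,"wx":0,"wy":0,"wz":0,"gripper":1},{"x":-0.176,"y":0.002,"z":0.022,"wx":0,"wy":0,"wz":0,"gripper":1},{"x":-0.176,"y":0.002,"z":0.022,"wx":0,"wy":0,"wz":0,"gripper":1}]'

```text
clock: 15.12
ee_pos: [603.2, 162.0, 119.0]
tool_rot: [3.109, 0.002, -0.002]
force: [-0.1, 0.9, 0.9]
width: 0.005
```

```bash
python3 st.py; python3 chk.py s7; python3 - <<'E'
from h import *
import time
im=read_camera('wrist');cv2.imwrite('pics/w7.png',im);im=read_camera('side');cv2.imwrite('pics/side7.png',im)
for t in ['metered_hood','metered_brim']: print(t,[(np.round(f['position'],1).tolist(),round(f['conf'],2)) for f in find_in('side',t)])
E
```

```text
[ 0.18  0.43 -0.69  1.59  0.31  1.24 -2.14] [603.2 162.  119. ] F [-0.1  0.9  0.9] tilt -0.1 yaw -0.1
xyz axes [[1.0, 0.001, -0.002], [0.001, -0.999, 0.033], [-0.002, -0.033, -0.999]]
metered_brim [([310.4, 250.9], 0.57)]
metered_hood [([311.7, 247.7], 0.8)]
metered_toggle_tip []
metered_meter [([313.1, 274.3], 0.73)]
metered_hood [([294.2, 296.2], 0.69), ([242.5, 211.7], 0.6)]
metered_brim [([170.1, 334.9], 0.94), ([294.8, 298.8], 0.71), ([243.6, 211.9], 0.57)]
```

Emit:
jog_arm --steps '[{"x":-0.006,"y":0,"z":0,"wx":0,"wy":0,"wz":0,"gripper":1},{"x":-0.012,"y":0,"z":0,"wx":0,"wy":0,"wz":0,"gripper":1},{"x":-0.012,"y":0,"z":0,"wx":0,"wy":0,"wz":0,"gripper":1},{"x":-0.012,"y":0,"z":0,"wx":0,"wy":0,"wz":0,"gripper":1},{"x":-0.012,"y":0,"z":0,"wx":0,"wy":0,"wz":0,"gripper":1},{"x":-0.012,"y":0,"z":0,"wx":0,"wy":0,"wz":0,"gripper":1},{"x":-0.012,"y":0,"z":0,"wx":0,"wy":0,"wz":0,"gripper":1},{"x":-0.012,"y":0,"z":0,"wx":0,"wy":0,"wz":0,"gripper":1}]'

```text
clock: 16.23
ee_pos: [597.8, 161.2, 116.9]
tool_rot: [3.109, 0.0, -0.006]
force: [0.5, -0.5, -0.2]
width: 0.006
```

```bash
python3 - <<'E'
from h import *
im=read_camera('side');cv2.imwrite('pics/side8.png',im)
for t in ['metered_hood','metered_brim']: print(t,[(np.round(f['position'],1).tolist(),round(f['conf'],2)) for f in find_in('side',t)])
g=lambda n:cv2.imread(f'pics/{n}.png',0).astype(int)
a,b,c=g('side0'),g('side7'),g('side8')
sl=np.s_[210:240,225:275]
print('7v8',np.abs(b-c)[sl].mean(),'0v8',np.abs(a-c)[sl].mean());
m=np.abs(a-c)>25
for r in range(196,250,3): print(r,''.join('#' if x else '.' for x in m[r,215:285]))
E
```

```text
metered_hood [([296.3, 294.3], 0.87), ([332.7, 173.0], 0.72), ([246.2, 217.4], 0.64)]
metered_brim [([168.3, 334.5], 0.95), ([296.5, 296.0], 0.56)]
7v8 20.544 0v8 14.082666666666666
196 ##.##.#.##..###############......#............#..##....#.#.#.#........
199 ######...#.##############.#.#..#.....#............#.###.###..#........
202 ....##...#...######.#.####............................#.###...........
205 #........#.#........##.##.......###..................#..##..##........
208 ......##.......####.##...............#...........#....#.#.#.#.........
211 ...#.#..#.......#................................######...###.........
214 ..........##..........................................................
217 .#..####.......................................#......................
220 #............................................########.................
223 .............................................######...................
226 ...........#####..............................#.......................
229 ........############..................................................
232 ............#############.............................................
235 .................####.....###.........................................
238 .....................#######..................................#.#.##..
241 .........................................................#.#.........#
244 #........................................................#.####...#...
247 ###.................................................#########.#...#...
```

Emit:
jog_arm --steps '[{"x":0.02,"y":0,"z":-0.3,"wx":0,"wy":0,"wz":0,"gripper":1},{"x":0.02,"y":0,"z":-0.3,"wx":0,"wy":0,"wz":0,"gripper":1},{"x":0.02,"y":0,"z":-0.3,"wx":0,"wy":0,"wz":0,"gripper":1},{"x":0.02,"y":0,"z":-0.3,"wx":0,"wy":0,"wz":0,"gripper":1},{"x":0.02,"y":0.3,"z":-0.3,"wx":0,"wy":0,"wz":0,"gripper":1},{"x":0,"y":0.4,"z":-0.3,"wx":0,"wy":0,"wz":0,"gripper":1},{"x":0,"y":0.4,"z":-0.3,"wx":0,"wy":0,"wz":0,"gripper":1},{"x":0,"y":0.4,"z":-0.3,"wx":0,"wy":0,"wz":0,"gripper":1},{"x":0,"y":0.4,"z":-0.3,"wx":0,"wy":0,"wz":0,"gripper":1},{"x":0,"y":0.4,"z":-0.3,"wx":0,"wy":0,"wz":0,"gripper":1}]'

```text
clock: 17.22
ee_pos: [598.1, -43.6, 273.4]
tool_rot: [3.105, -0.017, -0.007]
force: [1.1, -0.8, -0.1]
width: 0.002
```

```bash
python3 st.py; python3 - <<'E'
from h import *
for c in ('side','scene'):
    im=read_camera(c);cv2.imwrite(f'pics/{c}9.png',im)
    a=cv2.imread(f'pics/{c}0.png',0).astype(np.float32);b=cv2.cvtColor(im,cv2.COLOR_BGR2GRAY).astype(np.float32)
    P={'box':(190,185,80,70),'guard':(225,200,38,35),'jar':(275,190,22,30),'beaker':(193,265,35,42),'fused':(280,155,75,50),'rack':(120,225,66,55)} if c=='side' else {'box':(284,220,60,95),'guard':(297,220,28,38),'jar':(240,240,24,30),'beaker':(358,196,28,34),'fused':(155,225,64,95),'rack':(378,246,50,70)}
    for k,(x,y,w,h) in P.items():
        r=cv2.matchTemplate(b[y-8:y+h+8,x-8:x+w+8],a[y:y+h,x:x+w],cv2.TM_CCOEFF_NORMED);_,v,_,l=cv2.minMaxLoc(r);print(c,k,'shift',l[0]-8,l[1]-8,round(v,3))
E
```

```text
[ 0.49  0.26 -0.63  1.45  0.19  1.49 -1.73] [598.1 -43.6 273.4] F [ 1.1 -0.8 -0.1] tilt -0.3 yaw 0.6
xyz axes [[1.0, -0.011, -0.004], [-0.011, -0.999, 0.037], [-0.005, -0.037, -0.999]]
side box shift 0 0 1.0
side guard shift 0 0 1.0
side jar shift 0 0 0.99
side beaker shift 0 0 1.0
side fused shift 0 0 0.991
side rack shift 0 0 1.0
scene box shift 0 0 0.982
scene guard shift 0 0 0.999
scene jar shift 0 0 0.907
scene beaker shift 0 0 0.999
scene fused shift 0 0 0.988
scene rack shift 0 0 0.999
```

Guard, box and surroundings match the first pictures with zero shift, and the toggle was seen on before closing. Handing in.

```bash
python3 -c "
from workcell import *
print(hand_in())"
```

```text
the job is handed in; nothing more can be done
None
```

The incubator's supply box (grey, with the meter) is switched on and its guard is shut again. I handed the job in at about 17 s. I lifted the guard open with the closed fingers and flipped the toggle towards the meter. Then I pushed the guard forward from behind so it dropped shut by itself.

- **Failed tries:** The first lift, and a second trial lift, missed the brim. With the jaws shut, the fingers end about 25 mm short of the reported TCP. I measured that offset, corrected for it, and the third try worked. The missed tries left no visible shift of the box.
- **Toggle:** Before closing the guard, the wrist camera put the toggle tip at row 219–226, against a prediction of 221 for on and 243 for off. I checked this from pixel values only, because the 12-picture limit was used up. The toggle cannot be seen now that the guard is shut.
- **Guard and surroundings:** After I withdrew the arm, the side and scene views both showed the guard where it was when shut at the start. The metered box, fused box, jar, beaker and tube rack showed zero pixel shift. The weakest match was the jar in the scene view at 0.91; it matched 0.99 in the side view.
- **Forces:** Every force reading I took was about 3 N or less.

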